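# Set the kitchen slicer to its third notch and park the hand guard on it

### The arm

A 6-joint arm with a two-finger parallel gripper is mounted at the origin on a cart in front of the work surface, level with it; the furniture and walls round the work are solid. World frame = base frame: x ahead of the robot, y to its left, z up, the work surface at z = 0. Lengths are in mm, angles in rad, forces in N, time in s.
With the tool pointing down it reaches from about 350 to 800 mm from the base axis. Payload 7.3 kg.
Tool frame: the origin (TCP) lies where the fingers leave the gripper's body, on its centre line; the fingertips stand 73 mm ahead of it and the grasp point (between the pads) lies 54 mm ahead of it; z points along the fingers, y is the line along which they close (so a half turn about z gives the same grasp; the last joint's range is limited). The gripper opens to 85 mm and grips with 20 to 120 N. Pads are 22 mm wide; open, the fingers measure 114 mm over their backs; the gripper's body (76 mm by 85 mm) begins 54 mm behind the grasp point. The pads swing forward as they close: fully open they stand 13 mm farther back than shut.
Start: joints at [-1.268, 0.342, 1.524, -0, 1.275, -0.146], TCP at [227.811, -473.011, 303.922] pointing down, gripper open.
Joint ranges: [-2.53, 2.53], [-0.77, 2.02], [0.04, 2.7], [-1, 4.14], [0.28, 2.66], [-3.11, 3.11]. Speed limits (rad/s): [2.57, 2.57, 3.14, 3.14, 3.14, 3.14].

### API

Orientations are given as a unit quaternion [w, x, y, z].
In Python, from workcell import robot gives the robot as it stands.
- The arm moves only by the tool send_rows, never from a script. Its argument "rows" is a list of rows, each a list of 7 numbers: the shift along the tool's x, y, z in cm, then the turn, a rotation vector about the tool's x, y, z in rad, then the finger opening in cm, from 0 to 8.54. A call has 1 to 10 rows; each row shifts and turns the commanded pose from where the row before left it, along the tool's axes as they then stand; what a row does not reach is not made up. A row lasts 1/10 s, in which the tool goes at most 50 mm and 8.59 degrees, less where a joint would pass 70% of its speed; a pose out of reach is approached as far as the arm can. A call is refused whole if a number of a shift passes 5 or a number of a turn 0.15, either way. A call with a gripper value outside its range is refused whole. The fingers move at their own pace and stop on an object; "force" is the grip in N (left out, the last holds). Time passes only in rows, so rows that do not move let the fingers close. It gives the time, the measured TCP pose, the force, the opening and the grip force at its end, in the units of the state.
- robot.observe(): the state, without advancing time (a new reading comes with each control period).
- robot.capture(name): name is "scene" or "side" or "wrist"; returns the picture (400x640x3 uint8, blue, green, red); there is no depth.
- robot.camera_params(name): a dict with "fovy" (degrees; the focal length in pixels is half the picture's height over the tangent of half this angle, whatever the lens; pixels are square), "cx", "cy" (the principal point, pixels), "camera_from_world" (4x4, takes a point from world to camera coordinates). Camera axes: x right, y down, z forward; pixel columns grow to the right and rows downward; lengths in mm; the calibration is good to about 2 mm. A picture is of the moment at which its call begins: read the wrist's pose just before it. camera_params takes no time and is no camera call; for the wrist camera it gives the pose at the moment of the call.
- robot.sign_off(): hands the job in; it is judged then, once.
The state is a dict: "time": time; "joint_positions": joint angles; "joint_vel": joint speeds; "joint_torque": joint torques, N m; "eef_pos": TCP position; "eef_rot": TCP orientation; "force": force on the tool from outside, world axes, zero at the start; "wrist_torque": the same for the moment, N m; "width": finger opening in mm; "gripper_force": force on a finger pad.
Only numpy, scipy, OpenCV 4.12 (cv2) and the standard library are available. Lean on these libraries where they do the work, as an engineer would, in place of code of your own. Each camera call takes 0.05 s, during which the arm holds its last target. There are 200 camera calls.

### The job

Get the kitchen slicer ready for 4 mm slices: lift the red thickness knob out of its notch, move it up the slope to the third of the four notches (the one marked with three dots) and let it drop fully home there. Also put the green hand guard on the slicer: squarely on its two rails, lying flat between the rims, with its lower edge down at the stop at the low end. Leave the tomato, the onion and the plate where they are.

Things in the scene. Friction and masses are not known exactly. Their poses are not given: they have to be found in the camera images.
- slicer_guard: The green hand guard, at first loose on the worktop: a plate 110 mm long (x), 92 mm wide (y), its top 14 mm up, on two runners along x; a small dome carries a black bar grip, 24 mm thick along x, 50 mm wide along y, 33 to 67 mm above the origin. Origin: centre of the underside of the runners; z up. Both ends are alike. About 130 g. Grip it by the bar.
- thickness_slide (a joint): Position of the red knob along its notched gate, m, growing up the slope: 0 = first notch (lowest, one dot; the knob starts here), 0.020 = second, 0.040 = third (4 mm slices), 0.060 = fourth. 1.5 mm of play in a notch. Lifted out, it slides with about 1 N and stays where left. As it moves up, the steel plate above the blade sinks.
- knob_lift (a joint): How far the red knob is lifted out of the gate, square to the deck, in m: 0 = fully home in a notch, at most 0.016. A spring draws it down (2.6 N at home, 4.6 N at the top). The teeth between the notches let it pass only when lifted more than 9 mm; on top of a tooth it rests at about 0.009.
- knob_grip (a point): Middle of the grip of the red knob: a block 16 mm along the slope, 17 mm across; it reaches 8 mm above and 16 mm below this point (square to the deck). 21 mm below it are the tops of the 10 mm high steel teeth, 31 mm below it the grey housing; nothing stands higher within 40 mm of the knob. Axes as for guard_seat.
- notch_3 (a point): Where knob_grip is when the knob is fully home in the third notch. Fixed to the slicer; axes as for guard_seat. The four notches are 20 mm apart along x, each 10 mm wide for a 7 mm cross pin below the knob.
- guard_seat (a point): Where the guard's origin is when the guard lies flat on the rails against the end stop. x up the 30 degree slope, y across, to the knob's side, z square to the deck. Rails at z = 0, 44 mm either side of the middle. Round-topped rims 10 mm high, 100 mm apart: 4 mm of play each side. The stop is 55 mm down the slope, 9 mm high. Let go, the guard stays or slides down to the stop.
- tomato: A red tomato, 75 mm across, 79 mm high, loose; a bystander. It may have changed places with the guard. Origin at its underside.
- onion: A brown onion, 78 mm across, 85 mm high, loose, behind the slicer; a bystander. Origin at its underside.
- plate: A white plate, 200 mm across, 18 mm high, loose, behind and left of the slicer; a bystander. Origin at its underside.
- slicer: A black-framed mandoline with ribbed steel plates, held fast on the worktop by its feet. Origin on the worktop under its middle; x level, towards its high end; y towards the side with the knob. Its deck slopes up along x at 30 degrees, 112 mm wide, from x = -145 mm to the carrying handle at x = 168 mm, whose top is 0.22 m above the worktop.

How it is judged:
By the outcome, as a careful person would: the job done as asked, in the order asked, and still so for the second after the job is handed in, with the robot touching nothing.
It also fails if it takes over 56 s, if anything falls off the work surface, if the arm or the gripper's body presses on something with over 40 N, if the wrist force passes 120 N, or if a joint passes its speed limit or range.

## Working session

There is one attempt and no reset: what is moved stays moved. The work goes in short steps, Python scripts to look and compute and a tool call to move; the robot and the scene stay as the last step left them, time stands still between calls to the robot, and variables do not carry over. Pictures are saved under pics/ and viewed, at most 10 in all, crops included, and the job is handed in when it is done.

Besides the shell and the picture viewer there is one more tool, called as name(argument=value, ...), one argument or row to a line, values as JSON. send_rows: Moves the arm, as the interface text tells. Its arguments: {"type":"object","properties":{"rows":{"type":"array","items":{"type":"array","items":{"type":"number"}}},"force":{"type":"number"}},"required":["rows"]}

```bash
mkdir -p pics; ls; cat > h.py <<'E'
import numpy as np, cv2
from workcell import robot
from scipy.spatial.transform import Rotation as R
def cam(n):
    p=robot.camera_params(n); f=200/np.tan(np.radians(p['fovy']/2)); return f,p['cx'],p['cy'],np.array(p['camera_from_world'])
def ray(n,u,v):
    f,cx,cy,T=cam(n); d=np.array([(u-cx)/f,(v-cy)/f,1]); Rm=T[:3,:3]; return -Rm.T@T[:3,3], Rm.T@d
def onz(n,u,v,z):
    o,d=ray(n,u,v); return o+d*(z-o[2])/d[2]
def proj(n,p):
    f,cx,cy,T=cam(n); q=T[:3,:3]@np.asarray(p,float)+T[:3,3]; return np.array([cx+f*q[0]/q[2],cy+f*q[1]/q[2]])
def tri(*obs):
    A=0;b=0
    for n,u,v in obs:
        o,d=ray(n,u,v); d=d/np.linalg.norm(d); P=np.eye(3)-np.outer(d,d); A=A+P;b=b+P@o
    x=np.linalg.solve(A,b); return x
E
python3 - <<'E'
from h import *
print(robot.observe())
for n in ['scene','side','wrist']:
    im=robot.capture(n); cv2.imwrite(f'pics/{n}0.png',im); print(n,robot.camera_params(n))
E
```

```text
pics
{'time': 0.0, 'joint_positions': array([-1.26797901e+00,  3.42710697e-01,  1.52503145e+00, -4.37064546e-05,
        1.27539174e+00, -1.45982349e-01]), 'joint_vel': array([ 2.12092224e-05, -1.95064317e-03, -1.34593914e-03,  1.04557099e-03,
        7.87866406e-04,  5.53253118e-04]), 'joint_torque': array([ 2.58498963e-03, -4.33667243e+01, -2.46005076e+01,  1.95813673e-04,
        7.90771010e-03,  1.06761865e-05]), 'eef_pos': array([ 227.7193233 , -472.71369262,  303.22707811]), 'eef_rot': array([-7.66607054e-04,  9.74926123e-01,  2.22527436e-01, -8.12050877e-05]), 'force': array([ 0.14240514, -0.1503023 ,  0.09254696]), 'wrist_torque': array([ 0.04407122,  0.05084976, -0.01558487]), 'gripper_force': 0.0, 'width': 85.27735284932146}
scene {'fovy': 44.959597082728926, 'cx': 317.597156431751, 'cy': 202.04905160201267, 'camera_from_world': array([[-5.30524398e-01, -8.47459294e-01, -1.88840654e-02,
         2.57305410e+02],
       [-5.58503680e-01,  3.66218093e-01, -7.44283513e-01,
         4.13318153e+02],
       [ 6.37665667e-01, -3.84313742e-01, -6.67596768e-01,
         1.19954100e
[... 288 characters left out ...]
   [-2.42998207e-01,  3.73900518e-01, -8.95069983e-01,
         2.67100562e+02],
       [ 4.68610955e-01, -7.62663950e-01, -4.45811027e-01,
         1.06321934e+03],
       [ 0.00000000e+00,  0.00000000e+00,  0.00000000e+00,
         1.00000000e+00]])}
wrist {'fovy': 63.15552386970979, 'cx': 318.4762362317969, 'cy': 200.36247938900974, 'camera_from_world': array([[ 4.33919155e-01, -9.00950700e-01, -1.41528429e-03,
        -5.23860728e+02],
       [-8.53078676e-01, -4.11367091e-01,  3.20988925e-01,
        -4.23014986e+01],
       [-2.89777398e-01, -1.38075894e-01, -9.47081890e-01,
         3.82405343e+02],
       [ 0.00000000e+00,  0.00000000e+00,  0.00000000e+00,
         1.00000000e+00]])}
```

View pics/scene0.png

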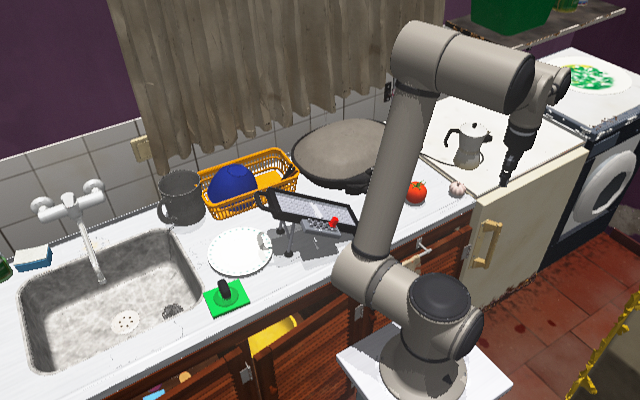

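View pics/side0.png

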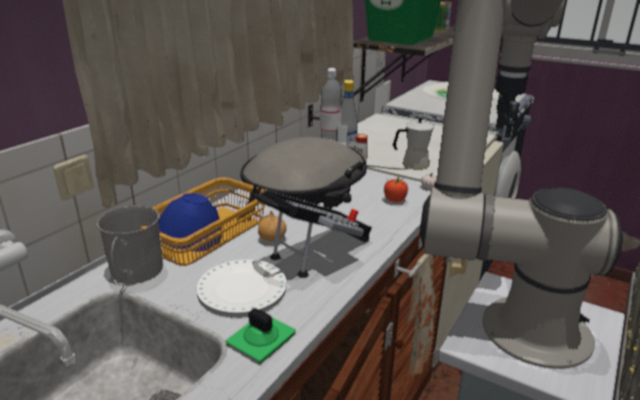

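The scene view shows the slicer at about (310,212), with the red knob at (333,222), the green guard at (226,297) and the tomato at (415,192). The side view shows the guard at (261,335), the knob at (353,215), the deck's high end on the left at (255,195) and its low end at (368,235).

```bash
python3 - <<'E'
from h import *
C={}
for n,kb in [('scene',(300,200,360,240)),('side',(335,200,370,240))]:
    im=cv2.imread(f'pics/{n}0.png'); h=cv2.cvtColor(im,cv2.COLOR_BGR2HSV)
    H,S,V=cv2.split(h)
    g=((H>50)&(H<75)&(S>150)&(V>60)).astype(np.uint8)
    g[:250]=0
    c=max(cv2.findContours(g,0,2)[0],key=cv2.contourArea)
    print(n,'green',cv2.boundingRect(c),'quad',cv2.approxPolyDP(cv2.convexHull(c),4,True).reshape(-1,2).tolist())
    for p in cv2.approxPolyDP(cv2.convexHull(c),4,True).reshape(-1,2): print('   ',onz(n,*map(float,p),14)[:2].round(1))
    r=(((H<8)|(H>172))&(S>150)&(V>70)).astype(np.uint8); m=np.zeros_like(r);x0,y0,x1,y1=kb;m[y0:y1,x0:x1]=1;r*=m
    c=max(cv2.findContours(r,0,2)[0],key=cv2.contourArea);M=cv2.moments(c);C[n]=(n,M['m10']/M['m00'],M['m01']/M['m00']);print('knob',C[n],cv2.boundingRect(c))
print('knob',tri(C['scene'],C['side']))
a=cv2.imread('pics/scene0.png')[175:275,240:370]; b=cv2.imread('pics/side0.png')[165:290,240:380]
cv2.imwrite('pics/c1.png',np.hstack([cv2.resize(a,(400,308),interpolation=2),cv2.resize(b[:108],(400,308),interpolation=2)]))
E
```

```text
scene green (203, 279, 47, 39) quad [[249, 301], [214, 317], [203, 293], [238, 279]]
    [407.6 273.4]
    [411.4 376.6]
    [503.5 371. ]
    [495.5 265.9]
knob ('scene', 333.16666666666663, 221.77884615384616) (328, 217, 10, 11)
side green (227, 319, 67, 44) quad [[293, 330], [260, 362], [227, 342], [248, 324], [272, 319]]
    [409.5 279.1]
    [411.2 384.5]
    [497.5 376.3]
    [496.5 313.1]
    [464.8 274.4]
knob ('side', 352.1980198019802, 215.2145214521452) (347, 210, 10, 11)
knob [451.05167793 -35.69910549 120.71615268]
```

View pics/c1.png

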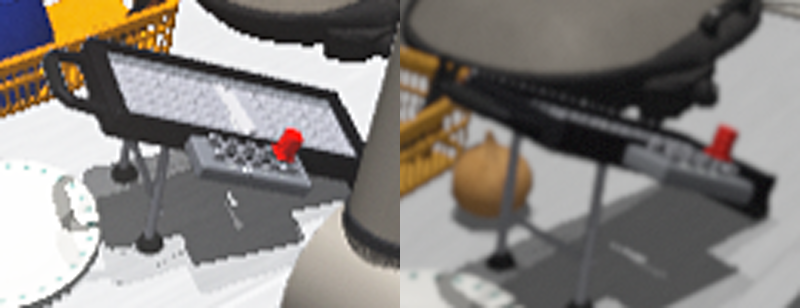

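The crop shows the slicer's deck running up towards world +y, with the knob on the robot's side; the triangulated knob is at about (451,-36,121). The guard is near (453,325), with its length along y. Next I move to a wrist view above the slicer.

send_rows(
  rows=[
    [0,0,0,0,0,0.149,8.5],
    [0,0,0,0,0,0.149,8.5],
    [0,0,0,0,0,0.149,8.5],
    [1.8,-4.1,-0.6,0,0,0,8.5],
    [1.8,-4.1,-0.6,0,0,0,8.5],
    [1.8,-4.1,-0.6,0,0,0,8.5],
    [1.8,-4.1,-0.6,0,0,0,8.5],
    [1.8,-4.1,-0.6,0,0,0,8.5],
    [1.8,-4.1,-0.6,0,0,0,8.5],
    [1.8,-4.1,-0.6,0,0,0,8.5],
  ],
)

```text
time: 1.15
eef_pos: [353.5, -184.0, 346.1]
eef_rot: [0.0, 1.0, 0.001, 0.0]
force: [0.3, -0.3, 0.4]
width: 85.3
gripper_force: 0.0
```

send_rows(
  rows=[
    [1.8,-4.1,-0.6,0,0,0,8.5],
    [1.8,-4.1,-0.6,0,0,0,8.5],
    [1.8,-4.1,-0.6,0,0,0,8.5],
    [1.8,-4.1,-0.6,0,0,0,8.5],
    [1.8,-4.1,-0.6,0,0,0,8.5],
    [0,0,0,0,0,0,8.5],
    [0,0,0,0,0,0,8.5],
  ],
)

```text
time: 1.85
eef_pos: [442.9, 20.3, 375.5]
eef_rot: [0.0, 1.0, 0.002, -0.0]
force: [0.3, -0.2, -0.7]
width: 84.9
gripper_force: 0.0
```

```bash
python3 - <<'E'
from h import *
s=robot.observe();print(s['time'],s['eef_pos'],s['eef_rot'],s['joint_positions'])
np.save('cam_w1.npy',cam('wrist')[3])
cv2.imwrite('pics/w1.png',robot.capture('wrist'))
for n in ['scene','side']: cv2.imwrite(f'pics/{n}1.png',robot.capture(n))
E
```

```text
1.85 [442.87938204  20.25340556 375.53539482] [ 1.83281968e-04  9.99997174e-01  2.33278084e-03 -4.20662011e-04] [-1.27232065e-01  1.38710012e-01  1.59595269e+00 -4.78542035e-04
  1.40771688e+00  1.43897658e+00]
```

View pics/w1.png

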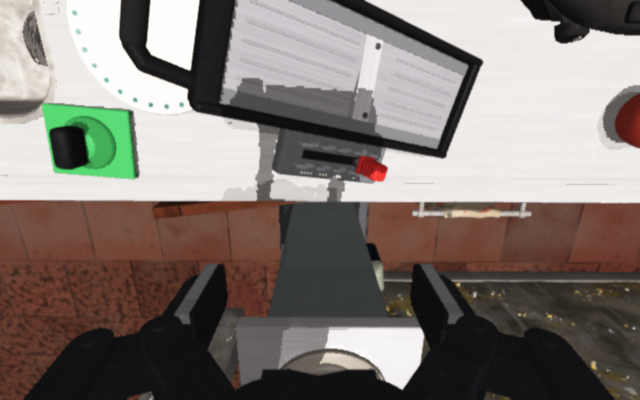

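The wrist view shows the deck frame with its low end at (445,157)-(480,62) and its high end at (192,107)-(205,0). The knob is at (371,168), the guard at (90,142) with its grip at (68,147), and the tomato is at the right edge.

```bash
cat >> h.py <<'E'
def redbox(im,roi):
    H,S,V=cv2.split(cv2.cvtColor(im,cv2.COLOR_BGR2HSV)); r=(((H<8)|(H>172))&(S>140)&(V>60)).astype(np.uint8)
    m=np.zeros_like(r);x0,y0,x1,y1=roi;m[y0:y1,x0:x1]=1;r*=m
    c=max(cv2.findContours(r,0,2)[0],key=cv2.contourArea);M=cv2.moments(c);return M['m10']/M['m00'],M['m01']/M['m00'],cv2.boundingRect(c),cv2.minAreaRect(c)
E
python3 - <<'E'
from h import *
obs=[]
for n,roi in [('wrist',(340,140,400,195)),('scene',(300,200,360,240)),('side',(335,200,370,240))]:
    im=cv2.imread(f'pics/{dict(wrist="w1",scene="scene1",side="side1")[n]}'.replace('.png','')+'.png')
    u,v,b,a=redbox(im,roi); obs.append((n,u,v)); print(n,u,v,b)
k=tri(*obs); print('knob box centre',k,[ (proj(n,k)-[u,v]).round(1) for n,u,v in obs], 'wrist+scene',tri(*obs[:2]),'wrist+side',tri(obs[0],obs[2]))
for z in (40,50,60,70,80,90):
    a=onz('wrist',445.5,157,z);b=onz('wrist',481,62,z);d=b-a;print(z,a.round(1),b.round(1),np.hypot(*d[:2]).round(1),np.degrees(np.arctan2(-d[0],d[1])).round(1))
im=cv2.imread('pics/w1.png')[0:190,180:490]
cv2.imwrite('pics/c2.png',cv2.resize(im,(800,490),interpolation=cv2.INTER_CUBIC))
E
```

```text
wrist 370.81764295676425 168.4773361227336 (356, 156, 31, 25)Traceback (most recent call last):
  File "<stdin>", line 5, in <module>
  File "h.py", line 20, in redbox
    c=max(cv2.findContours(r,0,2)[0],key=cv2.contourArea);M=cv2.moments(c);return M['m10']/M['m00'],M['m01']/M['m00'],cv2.boundingRect(c),cv2.minAreaRect(c)
ValueError: max() iterable argument is empty
```

```bash
python3 - <<'E'
from h import *
obs=[]
for n,f,roi in [('wrist','w1',(340,140,400,195)),('scene','scene0',(300,200,360,240)),('side','side0',(335,200,370,240))]:
    u,v,b,a=redbox(cv2.imread(f'pics/{f}.png'),roi); obs.append((n,u,v)); print(n,u,v,b)
k=tri(*obs); print('knob box centre',k,[ (proj(n,k)-[u,v]).round(1) for n,u,v in obs], 'wrist+scene',tri(*obs[:2]),'wrist+side',tri(obs[0],obs[2]))
for z in (40,50,60,70,80,90):
    a=onz('wrist',445.5,157,z);b=onz('wrist',481,62,z);d=b-a;print(z,a.round(1),b.round(1),np.hypot(*d[:2]).round(1),np.degrees(np.arctan2(d[1],d[0])).round(1))
im=cv2.imread('pics/w1.png')[0:190,180:490]
cv2.imwrite('pics/c2.png',cv2.resize(im,(800,490),interpolation=cv2.INTER_CUBIC))
E
```

```text
wrist 370.81764295676425 168.4773361227336 (356, 156, 31, 25)
scene 333.00308641975306 221.77469135802468 (328, 217, 10, 11)
side 352.1333333333333 215.2349206349206 (346, 210, 11, 11)
knob box centre [449.66004347 -34.14376858 122.27584307] [array([-0.3, -0.7]), array([0.1, 0.3]), array([ 0.1, -0.4])] wrist+scene [449.41210382 -34.04619277 123.76849248] wrist+side [449.34582755 -34.25356366 121.52390541]
40 [ 444.6 -141.7   40. ] [ 555.4 -168.7   40. ] 114.1 -13.7
50 [ 446.5 -137.8   50. ] [ 554.7 -164.1   50. ] 111.3 -13.7
60 [ 448.5 -133.8   60. ] [ 553.9 -159.5   60. ] 108.5 -13.7
70 [ 450.5 -129.9   70. ] [ 553.2 -154.9   70. ] 105.7 -13.7
80 [ 452.5 -125.9   80. ] [ 552.4 -150.3   80. ] 102.9 -13.7
90 [ 454.4 -122.    90. ] [ 551.7 -145.7   90. ] 100.1 -13.7
```

View pics/c2.png

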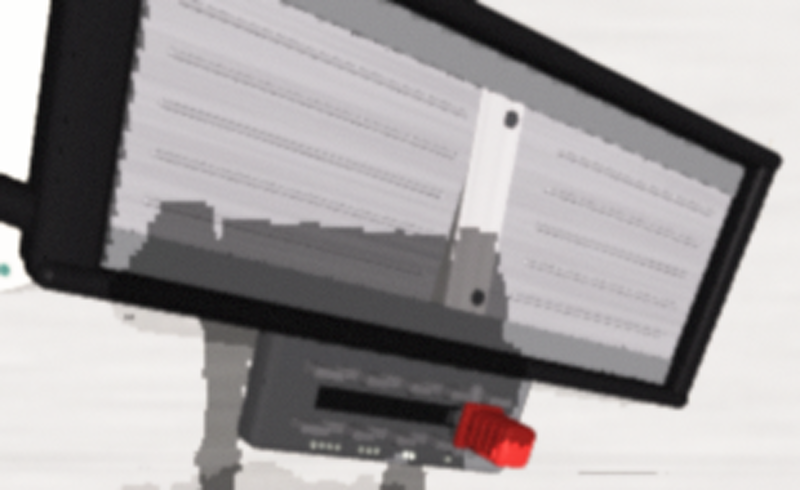

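Yaw of the low edge is about -13.7°, and its width comes to 112 mm at z≈48, which fits. The knob grip is at about (449,-36,126), which also fits a 30° deck. I align the tool with the deck above the knob.

send_rows(
  rows=[
    [-0.2,2.8,3.7,0,0,0,8.5],
    [-0.2,2.8,3.7,0,0,0,8.5],
    [-0.2,2.8,3.7,0,0,0,8.5],
    [-0.2,2.8,3.7,0,0,0,8.5],
    [0,0,0,0,0,0.12,8.5],
    [0,0,0,0,0,0.12,8.5],
    [0,0,0,0.131,0,0,8.5],
    [0,0,0,0.131,0,0,8.5],
    [0,0,0,0.131,0,0,8.5],
    [0,0,0,0.131,0,0,8.5],
  ],
)

```text
time: 3.0
eef_pos: [434.9, -94.1, 228.6]
eef_rot: [-0.259, 0.958, -0.116, 0.033]
force: [-0.5, 0.9, -0.2]
width: 84.9
gripper_force: 0.0
```

send_rows(
  rows=[
    [0,0,0,0,0,0,6],
    [0,0,0,0,0,0,6],
    [0,0,0,0,0,0,6],
  ],
)

```text
time: 3.3
eef_pos: [435.0, -92.8, 228.1]
eef_rot: [-0.256, 0.959, -0.115, 0.031]
force: [0.6, 0.1, 0.2]
width: 59.8
gripper_force: 0.0
```

```bash
python3 - <<'E'
from h import *
s=robot.observe();print(s['time'],s['eef_pos'],s['joint_positions'],s['width'])
print(R.from_quat(np.roll(s['eef_rot'],-1)).as_matrix().round(3))
np.save('cam_w2.npy',cam('wrist')[3])
im=robot.capture('wrist');cv2.imwrite('pics/w2.png',im)
E
```

```text
3.3 [434.95266897 -92.75805193 228.08516452] [-0.64325881  0.34707598  1.8562326   0.5115808   1.20823445  0.91530699] 59.84946071740403
[[ 0.972 -0.205  0.118]
 [-0.236 -0.843  0.484]
 [ 0.    -0.498 -0.867]]
```

View pics/w2.png

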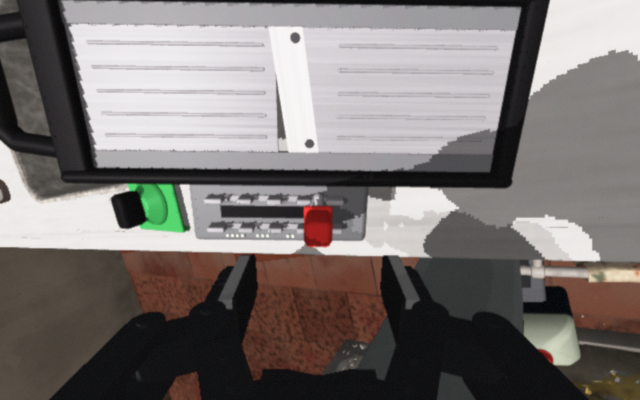

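The view is aligned with the deck: the knob is at (318,225), the near rim runs from (62,180) to (512,183), the low corner is at (512,184), and both fingers straddle the knob. I refine with both wrist views.

```bash
cat >> h.py <<'E'
def rayT(T,u,v,n='wrist'):
    f,cx,cy,_=cam(n); return -T[:3,:3].T@T[:3,3], T[:3,:3].T@np.array([(u-cx)/f,(v-cy)/f,1])
def triT(*obs):
    A=0;b=0
    for T,u,v in obs:
        o,d=rayT(T,u,v); d=d/np.linalg.norm(d); P=np.eye(3)-np.outer(d,d); A=A+P;b=b+P@o
    return np.linalg.solve(A,b)
def tool():
    s=robot.observe(); return np.array(s['eef_pos']),R.from_quat(np.roll(s['eef_rot'],-1)).as_matrix()
E
python3 - <<'E'
from h import *
T1,T2=np.load('cam_w1.npy'),np.load('cam_w2.npy')
u,v,b,_=redbox(cv2.imread('pics/w2.png'),(290,180,350,260));print(u,v,b)
k=triT((T1,370.8,168.5),(T2,u,v)); print('knob',k)
p,Rm=tool()
pts=dict(k=k,lowc=triT((T1,445.5,157),(T2,513,185)),hi=triT((T1,192,107),(T2,62,181)),farlow_in=triT((T1,180+745/2.58,166/2.58),(T2,520,5)),nearlow_in=triT((T1,180+668/2.58,385/2.58),(T2,492,172)))
for n,q in pts.items(): print(n,q.round(1),'tool',(Rm.T@(q-p)).round(1))
# knob assuming depth from earlier
E
```

```text
317.5114418306929 225.04352696431428 (303, 206, 30, 41)
knob [449.79343072 -32.48779382 123.46301598]
k [449.8 -32.5 123.5] tool [ 1.000e-01 -1.300e+00  1.216e+02]
lowc [ 445.6 -139.7   40.4] tool [ 21.2 131.3 141.1]
hi [511.6 116.2 192.7] tool [  25.3 -173.7  140.7]
farlow_in [ 553.8 -151.1   43.7] tool [129.1 117.2 145.5]
nearlow_in [ 456.6 -128.4   45.2] tool [ 29.3 117.1 143.8]
```

send_rows(
  rows=[
    [0,-0.1,2.0,0,0,0,4.5],
    [0,0,2.0,0,0,0,4.5],
    [0,0,1.2,0,0,0,4.5],
    [0,0,0.8,0,0,0,4.5],
    [0,0,0,0,0,0,4.5],
    [0,0,0,0,0,0,1],
    [0,0,0,0,0,0,1],
    [0,0,0,0,0,0,1],
    [0,0,0,0,0,0,1],
    [0,0,0,0,0,0,1],
  ],
  force=40,
)

```text
time: 4.35
eef_pos: [442.7, -63.1, 177.0]
eef_rot: [-0.257, 0.959, -0.115, 0.031]
force: [-1.6, -3.1, 5.3]
width: 15.7
gripper_force: 39.8
```

```bash
python3 - <<'E'
from h import *
s=robot.observe();p,Rm=tool();np.save('grasp.npy',p);print(p,Rm.round(3),s['force']@Rm,s['width'],s['gripper_force'])
E
```

```text
[442.72146677 -63.11116932 176.97367174] [[ 0.972 -0.204  0.119]
 [-0.236 -0.842  0.485]
 [ 0.001 -0.5   -0.866]] [-0.80095375  0.32188337 -6.25926418] 15.704951907740895 39.81192469596863
```

Gripped at 15.7 mm opening, as the knob's size says it should be. I lift 13 mm and move 40 mm up the slope.

send_rows(
  rows=[
    [0,0,-0.7,0,0,0,1],
    [0,0,-0.6,0,0,0,1],
    [0,0,0,0,0,0,1],
    [0,-1,0,0,0,0,1],
    [0,-1,0,0,0,0,1],
    [0,-1,0,0,0,0,1],
    [0,-1,0,0,0,0,1],
    [0,0,0,0,0,0,1],
    [0,0,0,0,0,0,1],
  ],
)

```text
time: 5.25
eef_pos: [449.8, -34.3, 208.5]
eef_rot: [-0.257, 0.959, -0.114, 0.032]
force: [5.5, 1.0, -3.8]
width: 15.3
gripper_force: 39.1
```

```bash
python3 - <<'E'
from h import *
s=robot.observe();p,Rm=tool();g=np.load('grasp.npy');print((p-g)@Rm,s['force']@Rm,s['width'],s['gripper_force'])
np.save('cam_w3.npy',cam('wrist')[3]);im=robot.capture('wrist');cv2.imwrite('pics/w3.png',im)
cv2.imwrite('pics/c3.png',cv2.resize(im[100:300,150:450],(750,500),interpolation=2))
E
```

```text
[  0.17566496 -41.48265284 -12.46931721] [ 5.08130672 -0.08736538  4.41610426] 15.331279224837195 39.1278046372463
```

View pics/c3.png

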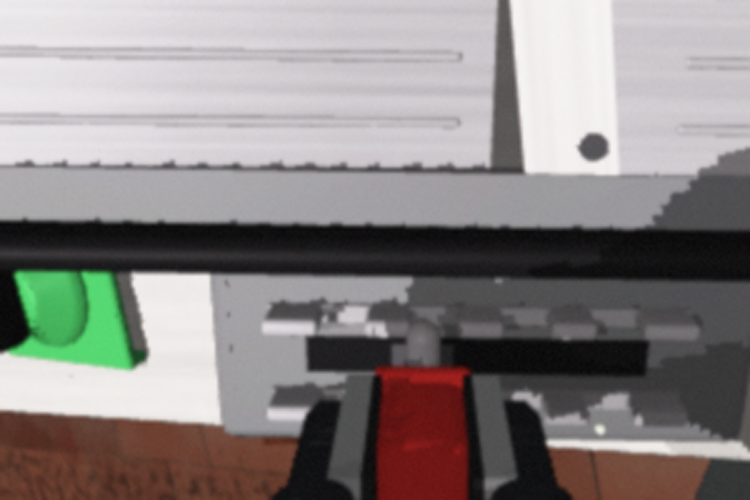

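The knob sits on its stem above the gate and has moved 41.5 mm, with the spring force (4.4 N) present. I take back 1.3 mm, lower it and read the depth.

send_rows(
  rows=[
    [0,0.13,0,0,0,0,1],
    [0,0,0,0,0,0,1],
    [0,0,0.5,0,0,0,1],
    [0,0,0.4,0,0,0,1],
    [0,0,0.4,0,0,0,1],
    [0,0,0,0,0,0,1],
    [0,0,0,0,0,0,1],
  ],
)

```text
time: 6.0
eef_pos: [451.1, -29.9, 196.8]
eef_rot: [-0.257, 0.959, -0.114, 0.032]
force: [3.1, -2.5, 4.5]
width: 15.6
gripper_force: 42.5
```

```bash
python3 - <<'E'
from h import *
s=robot.observe();p,Rm=tool();g=np.load('grasp.npy');print((p-g)@Rm,s['force']@Rm,s['width'],s['gripper_force'])
E
```

```text
[  0.35935702 -39.54879472  -0.09067872] [ 3.64921954 -0.78029288 -4.75947489] 15.625831132605434 42.458753075791854
```

Home depth has been reached again (-0.1 mm, seating force as at the start) at 39.5 mm. I release, back off and verify.

send_rows(
  rows=[
    [0,0,0,0,0,0,4],
    [0,0,0,0,0,0,4],
    [0,0,0,0,0,0,4],
    [0,0,-2,0,0,0,4],
    [0,0,-4,0,0,0,4],
    [0,0,-4,0,0,0,6],
    [0,0,0,0,0,0,8],
    [0,0,0,0,0,0,8],
  ],
)

```text
time: 6.8
eef_pos: [438.3, -78.7, 282.4]
eef_rot: [-0.257, 0.959, -0.115, 0.031]
force: [-0.9, 0.8, -0.7]
width: 80.0
gripper_force: 0.0
```

```bash
python3 - <<'E'
from h import *
T2=np.load('cam_w2.npy')
s=robot.observe();p,Rm=tool();print(p,Rm.round(3))
T4=cam('wrist')[3];np.save('cam_w4.npy',T4);im=robot.capture('wrist');cv2.imwrite('pics/w4.png',im)
u,v,b,_=redbox(im,(250,150,400,300));print(u,v,b)
k0=triT((np.load('cam_w1.npy'),370.8,168.5),(T2,317.5,225)); q=k0+40*(-Rm[:,1]); f,cx,cy,_=cam('wrist'); print('expected',proj('wrist',q),'per mm lift',proj('wrist',q-Rm[:,2])-proj('wrist',q))
E
```

```text
[438.28334708 -78.71141809 282.36656474] [[ 0.972 -0.205  0.119]
 [-0.237 -0.841  0.486]
 [ 0.    -0.5   -0.866]]
317.1962833914053 203.50499419279905 (305, 188, 26, 33)
expected [317.81835428 203.84504377] per mm lift [-0.00413188  0.44318618]
```

View pics/w4.png

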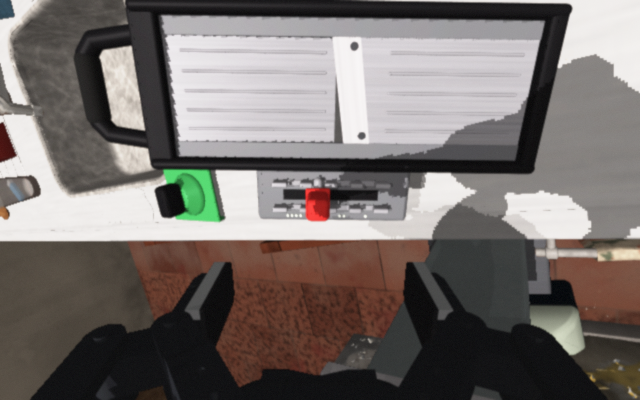

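The knob is at (317.2,203.5) against (317.8,203.8) expected when fully home in notch 3, so that part is done. I now locate the seat and the guard.

```bash
python3 - <<'E'
from h import *
T1,T2,T4=[np.load(f'cam_w{i}.npy') for i in (1,2,4)]
p,Rm=tool(); ex,ey,ez=-Rm[:,1],-Rm[:,0],-Rm[:,2]
near=triT((T1,438.9,149.2),(T4,517,160),(T2,492,172)); far=triT((T1,468.8,64.3),(T4,545,19),(T2,520,5))
print(near,far,(far-near)@np.c_[ex,ey,ez])
seat=(near+far)/2+55*ex; print('seat',seat)
# consistency: reprojection
print([proj('wrist',near),proj('wrist',far)])
np.savez('seat.npz',seat=seat,R=Rm)
im=cv2.imread('pics/w1.png');H,S,V=cv2.split(cv2.cvtColor(im,cv2.COLOR_BGR2HSV))
g=((H>50)&(H<85)&(S>100)&(V>60)).astype(np.uint8); c=max(cv2.findContours(g,0,2)[0],key=cv2.contourArea)
q=cv2.approxPolyDP(cv2.convexHull(c),4,True).reshape(-1,2);print(q.tolist())
def onzT(T,u,v,z):
    o,d=rayT(T,u,v);return o+d*(z-o[2])/d[2]
for a in q: print(onzT(T1,*map(float,a),14).round(1))
k=((V<60)).astype(np.uint8);m=np.zeros_like(k);m[115:180,45:95]=1;k*=m
c=max(cv2.findContours(k,0,2)[0],key=cv2.contourArea);print('bar',cv2.boundingRect(c),cv2.minAreaRect(c))
b=cv2.boxPoints(cv2.minAreaRect(c))
for a in b: print(a,onzT(T1,*map(float,a),67).round(1))
E
```

```text
[ 456.75261627 -128.25616552   45.37033391] [ 553.87875565 -151.42486746   43.1983881 ] [ -0.66327824 -99.85363886  -1.95036315]
seat [516.58933622 -93.58728048  71.82601979]
[array([518.37506947, 159.51379125]), array([546.04741186,  17.32718418])]
[[42, 104], [130, 112], [136, 175], [55, 171]]
[506.4 374.1  14. ]
[497.  263.5  14. ]
[413.6 270.5  14. ]
[418.7 380.   14. ]
bar (50, 126, 38, 43) ((68.9189224243164, 147.0135040283203), (42.08613967895508, 33.37299346923828), 80.53767395019531)
[ 49.000004 128.99998 ] [481.2 330.3  67. ]
[ 81.91892  123.513504] [487.5 291.1  67. ]
[ 88.837845 165.02702 ] [439.2 293.9  67. ]
[ 55.918922 170.5135  ] [432.3 334.8  67. ]
```

Inner rim spacing measures 99.9 mm (100 expected). The seat is at about (517,-94,72). The guard is at (457,322), its edges measure 111 mm, and its yaw is about 86°. I move above the guard.

send_rows(
  rows=[
    [0,0,0,-0.131,0,0,8],
    [0,0,0,-0.131,0,0,8],
    [0,0,0,-0.131,0,0,8],
    [0,0,0,-0.131,0,0,8],
    [0,0,-3.5,0,0,-0.087,8],
    [0,0,-3.5,0,0,-0.087,8],
    [-0.1,-4.5,0,0,0,0,8],
    [-0.1,-4.5,0,0,0,0,8],
    [-0.1,-4.5,0,0,0,0,8],
    [-0.1,-4.5,0,0,0,0,8],
  ],
)

```text
time: 7.85
eef_pos: [445.1, 103.5, 350.7]
eef_rot: [0.0, 0.999, -0.032, -0.002]
force: [0.9, -0.0, 0.3]
width: 79.8
gripper_force: 0.0
```

send_rows(
  rows=[
    [-0.1,-4.5,0,0,0,0,8],
    [-0.1,-4.5,1.5,0,0,0,8],
    [-0.1,-4.5,3,0,0,0,8],
    [-0.1,-4.5,3,0,0,0,8],
    [-0.1,-4.1,3,0,0,0,8],
    [0,0,3,0,0,0,8],
    [0,0,0,0,0,0,8],
    [0,0,0,0,0,0,8],
  ],
)

```text
time: 8.65
eef_pos: [454.2, 314.6, 221.5]
eef_rot: [0.001, 0.999, -0.032, -0.001]
force: [1.0, -0.4, 0.9]
width: 79.9
gripper_force: 0.0
```

```bash
python3 - <<'E'
from h import *
p,Rm=tool();print(p,Rm.round(3))
T=cam('wrist')[3];np.save('cam_w5.npy',T);im=robot.capture('wrist');cv2.imwrite('pics/w5.png',im)
H,S,V=cv2.split(cv2.cvtColor(im,cv2.COLOR_BGR2HSV))
g=((H>50)&(H<85)&(S>100)&(V>60)).astype(np.uint8); c=max(cv2.findContours(g,0,2)[0],key=cv2.contourArea)
q=cv2.approxPolyDP(cv2.convexHull(c),5,True).reshape(-1,2)
for a in q: w=onz('wrist',*map(float,a),14);print(a,w.round(1),(Rm.T@(w-p)).round(1))
E
```

```text
[454.15238893 314.55320054 221.47392712] [[ 0.998 -0.063 -0.003]
 [-0.063 -0.998 -0.002]
 [-0.003  0.002 -1.   ]]
[245 131] [508.3 374.   14. ] [ 50.9 -63.1 207.2]
[370 133] [499.8 268.1  14. ] [ 49.1  43.1 207.4]
[365 230] [410.1 274.   14. ] [-40.8  42.9 207.7]
[250 228] [419.1 381.5  14. ] [-38.6 -65.  207.5]
```

View pics/w5.png

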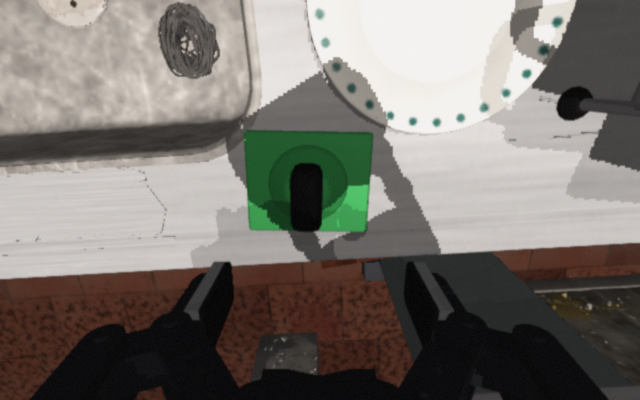

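The guard is at image (307,180), with its bar at (306,197); it is offset (+5,-10.5) mm from the tool axis and turned about 1°. I descend and grip.

send_rows(
  rows=[
    [0.5,-1.05,2.5,0,0,0.018,8],
    [0,0,3,0,0,0,7],
    [0,0,3,0,0,0,6],
    [0,0,2,0,0,0,6],
    [0,0,0.8,0,0,0,6],
    [0,0,0,0,0,0,6],
    [0,0,0,0,0,0,1.5],
    [0,0,0,0,0,0,1.5],
    [0,0,0,0,0,0,1.5],
    [0,0,0,0,0,0,1.5],
  ],
  force=50,
)

```text
time: 9.7
eef_pos: [461.4, 325.1, 111.0]
eef_rot: [-0.001, 0.999, -0.041, 0.001]
force: [0.1, -0.7, 6.6]
width: 23.4
gripper_force: 50.4
```

```bash
python3 - <<'E'
from h import *
s=robot.observe();p,Rm=tool();print(s['time'],p,Rm.round(3),s['force'],s['width'],s['gripper_force'])
E
```

```text
9.7 [461.40369263 325.12057541 110.98889931] [[ 0.997 -0.082  0.003]
 [-0.082 -0.997  0.001]
 [ 0.003 -0.001 -1.   ]] [ 0.11750118 -0.6554572   6.64174193] 23.366566056930306 50.39135813713074
```

send_rows(
  rows=[
    [0,0,-2,0,0,0,1.5],
    [0,0,-4.5,0,0,0,1.5],
    [0,0,-5,0,0,0,1.5],
    [0,0,-5,0,0,0,1.5],
    [0,0,-5,0,0,0,1.5],
    [0,0,-4,0,0,0,1.5],
    [0.3,2,0,0,0,0,1.5],
    [0.6,4,0,0,0,0,1.5],
    [0.6,4,0,0,0,0,1.5],
    [0.6,4,0,0,0,0,1.5],
  ],
)

```text
time: 10.7
eef_pos: [469.6, 182.2, 364.8]
eef_rot: [0.0, 0.999, -0.041, 0.0]
force: [0.7, 0.2, -1.4]
width: 23.1
gripper_force: 49.4
```

send_rows(
  rows=[
    [0.7,4,0,0,0,0,1.5],
    [0.7,4,0,0,0,0,1.5],
    [0.7,4,0,0,0,0,1.5],
    [0.7,4,0,0,0,0,1.5],
    [0.7,4,0,0,0,0,1.5],
    [0.7,4,0,0,0,0,1.5],
    [0.7,4,0,0,0,0,1.5],
    [0.7,4,0,0,0,0,1.5],
    [0.7,2.7,0,0,0,0,1.5],
    [0,0,0,0,0,0.08,1.5],
  ],
)

```text
time: 11.7
eef_pos: [504.3, -170.9, 364.2]
eef_rot: [0.001, 0.997, -0.083, 0.0]
force: [-0.5, -0.7, -1.8]
width: 23.4
gripper_force: 49.4
```

send_rows(
  rows=[
    [0,0,0,0,0,0.08,1.5],
    [0,0,0,0.131,0,0,1.5],
    [0,0,0,0.131,0,0,1.5],
    [0,0,0,0.131,0,0,1.5],
    [0,0,0,0.131,0,0,1.5],
    [0,0,0,0,0,0,1.5],
    [0,0,0,0,0,0,1.5],
  ],
)

```text
time: 12.4
eef_pos: [504.1, -168.0, 364.3]
eef_rot: [-0.256, 0.959, -0.117, 0.031]
force: [-0.6, 0.2, -0.5]
width: 23.1
gripper_force: 49.6
```

```bash
python3 - <<'E'
from h import *
s=robot.observe();p,Rm=tool();z=np.load('seat.npz');print(s['time'],p,Rm.round(3),s['width'])
print('seat in tool',Rm.T@(z['seat']-p),'rot err',R.from_matrix(Rm.T@z['R']).as_rotvec())
T=cam('wrist')[3];np.save('cam_w6.npy',T);im=robot.capture('wrist');cv2.imwrite('pics/w6.png',im)
H,S,V=cv2.split(cv2.cvtColor(im,cv2.COLOR_BGR2HSV))
g=((H>50)&(H<85)&(S>100)&(V>60)).astype(np.uint8); c=max(cv2.findContours(g,0,2)[0],key=cv2.contourArea)
q=cv2.approxPolyDP(cv2.convexHull(c),5,True).reshape(-1,2)
for a in q:
    o,d=ray('wrist',*map(float,a)); o=Rm.T@(o-p); d=Rm.T@d; print(a,(o+d*(111-14-o[2])/d[2]).round(1))
E
```

```text
12.4 [ 504.11320714 -167.9628731   364.27517205] [[ 0.971 -0.209  0.119]
 [-0.241 -0.842  0.483]
 [-0.001 -0.498 -0.867]] 23.073852149235755
seat in tool [ -5.6396062   80.27528594 291.09785733] rot err [ 0.0037341  -0.00333253 -0.00385097]
[420 171] [41.9 51.9 97. ]
[407 309] [-45.2  52.8  97. ]
[230 309] [-45.4 -56.3  97. ]
[218 171] [ 41.7 -55.1  97. ]
```

View pics/w6.png

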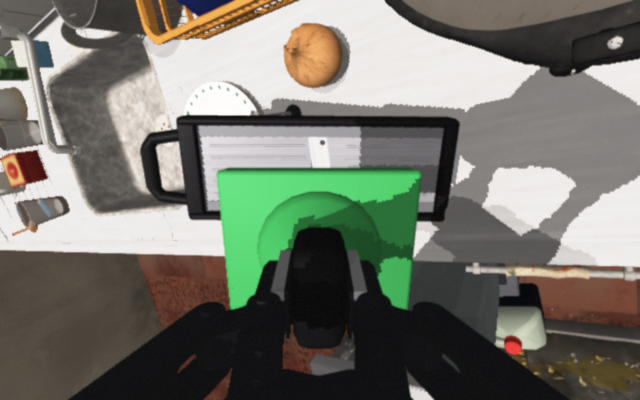

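The guard is held square (edges within 0.1° of the tool axes) above the deck, at image (315,240), with its centre about 3 mm off the tool axis. I lower to about 30 mm above the rails, slightly up-slope of the stop.

send_rows(
  rows=[
    [0,1.9,3.7,0,0,0,1.5],
    [-0.1,1.9,3.7,0,0,0,1.5],
    [-0.1,1.9,3.7,0,0,0,1.5],
    [-0.1,1.8,3.7,0,0,0.004,1.5],
    [0,0,0,0,0,0,1.5],
    [0,0,0,0,0,0,1.5],
  ],
)

```text
time: 13.05
eef_pos: [504.3, -157.4, 199.9]
eef_rot: [-0.257, 0.959, -0.118, 0.031]
force: [-0.1, 0.1, -1.1]
width: 23.2
gripper_force: 49.5
```

```bash
python3 - <<'E'
from h import *
s=robot.observe();p,Rm=tool();z=np.load('seat.npz');print(s['time'],p,s['width'],s['force']@Rm)
print('seat in tool',Rm.T@(z['seat']-p),'rot err',R.from_matrix(Rm.T@z['R']).as_rotvec())
im=robot.capture('wrist');cv2.imwrite('pics/w7.png',im)
for n in ['scene','side']: cv2.imwrite(f'pics/{n}7.png',robot.capture(n))
side=cv2.imread('pics/side7.png')[140:290,240:420]
cv2.imwrite('pics/c7.png',np.hstack([im[80:340,150:500],cv2.resize(side,(312,260),interpolation=2)]))
E
```

```text
13.05 [ 504.25355058 -157.4196118   199.94478633] 23.173105616176137 [-0.17009383  0.47581685  1.03039445]
seat in tool [ -3.27683072   7.75655654 143.42334077] rot err [ 0.00143137 -0.00303643 -0.00484043]
```

View pics/c7.png

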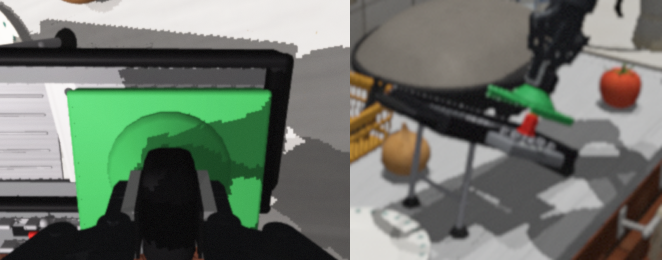

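The guard is parallel over the deck near the low end (wrist crop). The side crop shows it above the deck, with the tomato untouched. I run a quick lateral check of the far rim against the guard's edge.

```bash
python3 - <<'E'
from h import *
im=cv2.imread('pics/w7.png');p,Rm=tool()
def at(u,v,dep):
    o,d=ray('wrist',u,v); o=Rm.T@(o-p); d=Rm.T@d; return (o+d*(dep-o[2])/d[2]).round(1)
V=cv2.cvtColor(im,cv2.COLOR_BGR2HSV)[:,:,2]
for c in (180,230,250):
    col=V[120:175,c].astype(int); print(c,col.tolist())
H,S,_=cv2.split(cv2.cvtColor(im,cv2.COLOR_BGR2HSV)); g=(H>50)&(H<85)&(S>100)
for c in (235,300,380,410): 
    v=np.flatnonzero(g[:,c]);print('guard edge',c,v[0],v[-1],at(c,v[0],97),at(c,v[-1],97))
for w in ((46.7,-50,143.4),(-53.3,-50,143.4)): print(proj('wrist',p+Rm@np.array(w)))
print(proj('wrist',p+Rm@np.array([46.7,62.8,143.4])))
E
```

```text
180 [84, 75, 70, 70, 68, 64, 57, 35, 18, 12, 12, 15, 18, 19, 22, 23, 30, 35, 47, 57, 54, 44, 33, 27, 24, 39, 87, 144, 169, 176, 175, 175, 174, 176, 174, 175, 174, 175, 174, 173, 174, 175, 179, 197, 218, 218, 219, 218, 218, 217, 217, 218, 221, 210, 188]
230 [130, 129, 130, 130, 130, 130, 119, 93, 44, 12, 11, 12, 14, 19, 22, 25, 28, 33, 40, 50, 51, 44, 34, 31, 27, 37, 92, 157, 172, 172, 172, 173, 172, 172, 173, 171, 173, 169, 170, 171, 171, 172, 175, 189, 212, 219, 208, 166, 103, 86, 119, 155, 180, 195, 209]
250 [130, 131, 130, 128, 129, 131, 127, 107, 52, 14, 9, 15, 17, 16, 21, 21, 26, 29, 39, 47, 48, 42, 35, 26, 26, 31, 69, 129, 161, 168, 168, 168, 170, 169, 171, 170, 168, 169, 170, 168, 168, 170, 172, 178, 199, 214, 205, 165, 99, 82, 117, 151, 177, 194, 205]
guard edge 235 169 309 [ 42.8 -45.3  97. ] [-45.4 -52.5  97. ]
guard edge 300 168 230 [ 43.3 -10.9  97. ] [  7.6 -11.5  97. ]
guard edge 380 168 289 [43.3 31.4 97. ] [-31.   35.9  97. ]
guard edge 410 168 291 [43.3 47.2 97. ] [-32.4  54.1  97. ]
[244.43467045 146.99502491]
[254.05880968 278.73874008]
[415.36823525 147.02961033]
```

Centred within about 1 mm. I lower until contact.

send_rows(
  rows=[
    [-0.1,0,1.0,0,0,0,1.5],
    [0,0,1.0,0,0,0,1.5],
    [0,0,0.5,0,0,0,1.5],
    [0,0,0.2,0,0,0,1.5],
    [0,0,0,0,0,0,1.5],
  ],
)

```text
time: 13.7
eef_pos: [505.8, -144.3, 175.0]
eef_rot: [-0.257, 0.959, -0.119, 0.03]
force: [-0.1, -0.3, -0.8]
width: 23.2
gripper_force: 49.6
```

```bash
python3 - <<'E'
from h import *
s=robot.observe();p,Rm=tool();z=np.load('seat.npz');print(s['force']@Rm,s['wrist_torque'],'seat in tool',Rm.T@(z['seat']-p))
E
```

```text
[-0.0045684   0.68902987  0.53478619] [-0.3463701   0.14428199  0.02614422] seat in tool [ -1.60930572   6.77653464 115.26983102]
```

send_rows(
  rows=[
    [0,0,0.2,0,0,0,1.5],
    [0,0,0.2,0,0,0,1.5],
    [0,0,0,0,0,0,1.5],
  ],
)

```text
time: 14.0
eef_pos: [506.3, -142.6, 171.7]
eef_rot: [-0.257, 0.959, -0.119, 0.031]
force: [-0.3, -0.1, -1.1]
width: 23.4
gripper_force: 49.6
```

```bash
python3 - <<'E'
from h import *
s=robot.observe();p,Rm=tool();z=np.load('seat.npz');print(s['force']@Rm,s['wrist_torque'],'seat in tool',Rm.T@(z['seat']-p))
E
```

```text
[-0.21622876  0.70766888  0.83871171] [-0.40038748  0.08127455  0.05655011] seat in tool [ -1.72881858   6.69987456 111.54285098]
```

send_rows(
  rows=[
    [0,0,0.15,0,0,0,1.5],
    [0,0,0.1,0,0,0,1.5],
    [0,0,0,0,0,0,1.5],
  ],
)

```text
time: 14.3
eef_pos: [506.6, -141.3, 169.6]
eef_rot: [-0.257, 0.959, -0.119, 0.031]
force: [0.1, -0.3, -0.8]
width: 23.0
gripper_force: 49.6
```

send_rows(
  rows=[
    [0,0,0.1,0,0,0,1.5],
    [0,0,0,0,0,0,1.5],
  ],
)

```text
time: 14.5
eef_pos: [506.8, -140.9, 168.8]
eef_rot: [-0.257, 0.959, -0.119, 0.031]
force: [0.3, -0.1, -1.2]
width: 23.3
gripper_force: 49.6
```

```bash
python3 - <<'E'
from h import *
s=robot.observe();p,Rm=tool();z=np.load('seat.npz');print(s['force']@Rm,s['wrist_torque'],'seat in tool',Rm.T@(z['seat']-p))
im=robot.capture('wrist');side=robot.capture('side')[140:290,240:420]
cv2.imwrite('pics/c8.png',np.hstack([im[80:340,150:500],cv2.resize(side,(312,260),interpolation=2)]))
E
```

```text
[0.26704858 0.60721615 1.07479354] [-0.29558496  0.09959529 -0.04684138] seat in tool [ -1.7710422    6.75762172 108.09356554]
```

send_rows(
  rows=[
    [0,0,0.1,0,0,0,1.5],
    [0,0,0.1,0,0,0,1.5],
    [0,0,0,0,0,0,1.5],
  ],
)

```text
time: 14.9
eef_pos: [506.9, -140.5, 168.1]
eef_rot: [-0.257, 0.959, -0.118, 0.031]
force: [-4.6, -3.5, 7.2]
width: 23.3
gripper_force: 51.1
```

send_rows(
  rows=[
    [0,0,0.1,0,0,0,1.5],
    [0,0,0,0,0,0,1.5],
  ],
)

```text
time: 15.1
eef_pos: [506.8, -140.4, 168.0]
eef_rot: [-0.257, 0.959, -0.118, 0.031]
force: [-9.5, -5.9, 14.5]
width: 23.2
gripper_force: 52.1
```

```bash
python3 - <<'E'
from h import *
s=robot.observe();p,Rm=tool();z=np.load('seat.npz');print(s['force']@Rm,s['wrist_torque'],'seat in tool',Rm.T@(z['seat']-p))
E
```

```text
[ -7.82293777  -0.26403081 -16.5986278 ] [0.09885615 0.77451473 0.41402535] seat in tool [ -1.77851133   6.65340511 107.15922514]
```

send_rows(
  rows=[
    [0,0,-0.4,0,0,0,1.5],
    [-0.2,0,0,0,0,0,1.5],
    [0,0,0,0,0,0,1.5],
    [0,0,0.2,0,0,0,1.5],
    [0,0,0.1,0,0,0,1.5],
    [0,0,0,0,0,0,1.5],
  ],
)

```text
time: 15.7
eef_pos: [504.8, -139.9, 168.0]
eef_rot: [-0.257, 0.959, -0.118, 0.031]
force: [-8.0, -5.4, 11.7]
width: 23.1
gripper_force: 51.6
```

```bash
python3 - <<'E'
from h import *
s=robot.observe();p,Rm=tool();z=np.load('seat.npz');print(s['force']@Rm,Rm.T@s['wrist_torque'],'seat in tool',Rm.T@(z['seat']-p),'rot',R.from_matrix(Rm.T@z['R']).as_rotvec())
E
```

```text
[ -6.50033024   0.34947163 -13.7129038 ] [-0.16330102 -0.6750464   0.04170633] seat in tool [  0.34974908   6.72074011 107.21479883] rot [ 0.00082853 -0.00337218 -0.00614596]
```

The contact depth did not change after a 2 mm side shift, so the guard is on the flat rails. I undo the shift, then slide down to the stop under light load.

send_rows(
  rows=[
    [0,0,-0.2,0,0,0,1.5],
    [0.2,0,0,0,0,0,1.5],
    [0,0,0.05,0,0,0,1.5],
    [0,0.2,0,0,0,0,1.5],
    [0,0.2,0,0,0,0,1.5],
    [0,0.2,0,0,0,0,1.5],
    [0,0,0,0,0,0,1.5],
  ],
)

```text
time: 16.4
eef_pos: [505.4, -145.9, 165.1]
eef_rot: [-0.257, 0.959, -0.119, 0.031]
force: [1.3, 0.3, -0.6]
width: 23.1
gripper_force: 49.7
```

```bash
python3 - <<'E'
from h import *
s=robot.observe();p,Rm=tool();z=np.load('seat.npz');print(s['force']@Rm,'seat in tool',Rm.T@(z['seat']-p))
E
```

```text
[ 1.1775562  -0.24512422  0.86534968] seat in tool [ -1.65636044   0.33982569 107.4946208 ]
```

send_rows(
  rows=[
    [0,0.1,0,0,0,0,1.5],
    [0,0.1,0,0,0,0,1.5],
    [0,0,0,0,0,0,1.5],
  ],
)

```text
time: 16.7
eef_pos: [505.1, -147.5, 164.4]
eef_rot: [-0.257, 0.959, -0.119, 0.031]
force: [-0.0, 0.1, -1.4]
width: 23.2
gripper_force: 49.7
```

send_rows(
  rows=[
    [0,0.1,0,0,0,0,1.5],
    [0,0,0,0,0,0,1.5],
  ],
)

```text
time: 16.9
eef_pos: [505.0, -148.0, 164.1]
eef_rot: [-0.258, 0.958, -0.119, 0.031]
force: [0.3, 1.5, 1.3]
width: 23.2
gripper_force: 49.8
```

```bash
python3 - <<'E'
from h import *
s=robot.observe();p,Rm=tool();z=np.load('seat.npz');print(s['force']@Rm,'seat in tool',Rm.T@(z['seat']-p))
E
```

```text
[-0.0995495  -1.98741542 -0.32857635] seat in tool [ -1.82179122  -1.86213141 107.72156833]
```

A force of -2 N along y appears exactly where the stop was predicted. I press lightly to confirm and settle the guard down.

send_rows(
  rows=[
    [0,0.1,0,0,0,0,1.5],
    [0,0,0.07,0,0,0,1.5],
    [0,0,0,0,0,0,1.5],
  ],
)

```text
time: 17.2
eef_pos: [505.1, -148.1, 163.8]
eef_rot: [-0.258, 0.958, -0.119, 0.031]
force: [0.5, 4.5, 6.2]
width: 23.5
gripper_force: 50.4
```

```bash
python3 - <<'E'
from h import *
s=robot.observe();p,Rm=tool();z=np.load('seat.npz');print(s['force']@Rm,'seat in tool',Rm.T@(z['seat']-p))
E
```

```text
[-0.65022477 -6.98774638 -3.09573093] seat in tool [ -1.96448814  -1.9388464  107.49391214]
```

It is against the stop and on the rails. I release and back off square to the deck.

send_rows(
  rows=[
    [0,0,0,0,0,0,4.5],
    [0,0,0,0,0,0,4.5],
    [0,0,0,0,0,0,4.5],
    [0,0,-2,0,0,0,4.5],
    [0,0,-4,0,0,0,4.5],
    [0,0,-4.5,0,0,0,4.5],
    [0,0,-4.5,0,0,0,4.5],
    [-3,-2,-3,0,0,0,4.5],
    [0,0,0,0,0,0,4.5],
    [0,0,0,0,0,0,4.5],
  ],
)

```text
time: 18.2
eef_pos: [458.1, -212.3, 329.2]
eef_rot: [-0.256, 0.959, -0.119, 0.032]
force: [0.2, 0.6, -1.0]
width: 44.8
gripper_force: 0.0
```

```bash
python3 - <<'E'
from h import *
s=robot.observe();p,Rm=tool();z=np.load('seat.npz');print(s['time'],s['force']@Rm,s['width'],p)
im=robot.capture('wrist');cv2.imwrite('pics/w9.png',im);f=robot.capture('side');cv2.imwrite('pics/side9.png',f);cv2.imwrite('pics/scene9.png',robot.capture('scene'))
H,S,V=cv2.split(cv2.cvtColor(im,cv2.COLOR_BGR2HSV))
g=((H>50)&(H<85)&(S>100)&(V>60)).astype(np.uint8); c=max(cv2.findContours(g,0,2)[0],key=cv2.contourArea)
q=cv2.approxPolyDP(cv2.convexHull(c),5,True).reshape(-1,2)
S0=z['seat']-4*-z['R'][:,2]; E=np.c_[-z['R'][:,1],-z['R'][:,0],-z['R'][:,2]]
def pl(u,v,h):
    o,d=ray('wrist',float(u),float(v)); o=E.T@(o-S0); d=E.T@d; return (o+d*(h-o[2])/d[2]).round(1)
for a in q: print(a,pl(*a,14))
# rim edges along columns / stop along rows on the guard's sides (black band)
for cc in (int(q[:,0].mean()),int(q[:,0].min())-25): print('col',cc,V[:,cc][::2].tolist())
# knob
try: print('knob',redbox(im,(150,150,450,330))[:3], 'expected', proj('wrist',triT((np.load('cam_w1.npy'),370.8,168.5),(np.load('cam_w2.npy'),317.5,225))+40*E[:,0]))
except Exception as e: print(e)
E
```

```text
18.2 [ 0.03236358 -0.08481702  1.1913451 ] 44.82420383888081 [ 458.11920378 -212.33237051  329.24056471]
[389 102] [-54.6 -41.6  14. ]
[382 187] [-52.4  48.8  14. ]
[286 186] [54.1 46.9 14. ]
[285 101] [ 51.6 -43.3  14. ]
col 335 [236, 235, 235, 234, 235, 236, 235, 235, 236, 235, 235, 235, 233, 234, 235, 236, 235, 235, 235, 234, 234, 235, 234, 234, 235, 235, 236, 236, 236, 233, 232, 235, 236, 237, 238, 237, 235, 235, 236, 232, 193, 130, 108, 25, 33, 31, 24, 80, 154, 157, 125, 181, 210, 213, 213, 210, 174, 143, 163, 163, 161, 160, 125, 17, 17, 27, 32, 42, 51, 48, 49, 50, 48, 48, 45, 47, 48, 45, 43, 42, 44, 43, 41, 43, 41, 41, 38, 39, 32, 35, 159, 204, 206, 180, 24, 27, 33, 38, 91, 98, 100, 151, 220, 219, 222, 222, 217, 226, 223, 230, 234, 236, 236, 236, 235, 235, 235, 235, 236, 234, 199, 110, 110, 110, 110, 108, 107, 108, 110, 109, 105, 110, 105, 107, 106, 103, 104, 102, 99, 100, 101, 103, 90, 74, 72, 75, 72, 63, 60, 76, 83, 86, 80, 62, 59, 82, 84, 77, 68, 78, 74, 58, 59, 71, 49, 53, 55, 53, 51, 53, 53, 51, 53, 54, 54, 53, 71, 77, 76, 76, 80, 96, 158, 205, 215, 212, 97, 18, 15, 17, 17
[... 352 characters left out ...]
247, 247, 247, 247, 247, 247, 247, 246, 246, 246, 246, 245, 245, 244, 244, 244, 244, 245, 245, 244, 240, 237, 236, 231, 223, 148, 158, 161, 162, 162, 143, 35, 19, 35, 39, 66, 153, 160, 110, 85, 67, 62, 21, 8, 12, 59, 68, 77, 140, 136, 155, 154, 211, 234, 234, 234, 234, 233, 231, 139, 103, 103, 105, 97, 70, 79, 77, 81, 79, 79, 78, 78, 79, 73, 66, 53, 32, 20, 16, 15, 15, 17, 12, 9, 13, 16, 10, 15, 10, 13, 12, 13, 15, 13, 14, 13, 11, 15, 15, 14, 15, 15, 16, 15, 17, 16, 15, 18, 13, 38, 67, 77, 70, 62, 75, 77, 45, 33, 27, 19, 18, 19, 18, 21, 19, 20, 18, 21, 19, 17, 18, 18, 19, 16, 18, 17, 16, 16]
knob (315.31583529206927, 303.0341255332114, (275, 272, 84, 58)) expected [241.33415211 217.82472584]
```

The guard measures flat (opposite edges equal, 106.2/106.5 and 90.4/90.4), within 3 mm laterally and at the stop. A last check covers the knob and the bystanders.

```bash
python3 - <<'E'
from h import *
print('knob',redbox(cv2.imread('pics/w9.png'),(215,190,270,237))[:3])
for a in ('side','scene'):
    x,y=[cv2.cvtColor(cv2.imread(f'pics/{a}{i}.png'),cv2.COLOR_BGR2GRAY).astype(int) for i in (0,9)]
    for nm,r in dict(side=dict(tomato=(380,175,412,207),plate=(195,258,250,315),onion=(255,212,280,240)),scene=dict(tomato=(403,178,428,203),plate=(205,228,255,278)))[a].items():
        print(a,nm,np.abs(x-y)[r[1]:r[3],r[0]:r[2]].mean().round(2))
E
```

```text
knob (240.96717521960238, 217.1747572815534, (231, 207, 21, 22))
side tomato 5.58
side plate 1.91
side onion 1.52
scene tomato 21.22
scene plate 0.45
```

```bash
python3 - <<'E'
from h import *
a,b=[redbox(cv2.imread(f'pics/side{i}.png'),(370,170,420,215))[:3] for i in (0,9)];print(a,b)
if abs(a[0]-b[0])<2 and abs(a[1]-b[1])<2: print(robot.sign_off())
E
```

```text
(395.2985901309164, 190.90483383685802, (385, 181, 22, 21)) (395.29160382101554, 190.9240824534942, (385, 181, 22, 21))
the job is handed in; nothing more can be done
None
```

The job is handed in: by my measurements the red knob is fully home in the third notch and the green guard lies flat on its rails against the stop, about 3 mm off centre and turned about 1°, with tomato, onion and plate unmoved; I viewed 11 pictures, one over the limit of 10.

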